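# Flip a flat carton over onto the parcel scale

## Robot

A 7-joint arm with a two-finger parallel gripper is mounted at the origin on the work surface. World frame = base frame: x ahead of the robot, y to its left, z up, the work surface at z = 0. Lengths are in mm, angles in degrees, forces in N, time in s.
With the tool pointing down it reaches from about 400 to 850 mm from the base axis. Payload 10.4 kg.
Tool frame: the origin (TCP) lies at the very end of the fingers, on their centre line; the grasp point (between the pads) lies 19 mm behind it; x points along the fingers, z is the direction in which the jaws open and shut, and the axes are right-handed (so a half turn about x gives the same grasp; the last joint's range is limited). The gripper opens to 87 mm and grips with 3 to 60 N. Pads are 19 mm wide; open, the fingers measure 117 mm over their backs; the gripper's body (75 mm by 190 mm) begins 51 mm behind the grasp point.
Start: joints at [66.371, 19.034, -3.707, 83.658, 1.238, 77.344, -5.071], TCP at [237.525, -578.13, 222.576] pointing down, gripper open.
Joint ranges: [-148.97, 148.97], [-28.65, 121.19], [-84.17, 76.75], [9.2, 138.47], [-72.65, 252.65], [3.7, 117.97], [-149.18, 149.18]. Speed limits (degrees/s): [127.2, 127.2, 159.86, 159.86, 180, 180, 180].

## Interface

Orientations are given as [roll, pitch, yaw] about the fixed x, y, z axes, in that order (R = Rz(yaw) Ry(pitch) Rx(roll)).
In Python, from bench import env gives the robot as it stands.
- The arm moves only by the tool send_rows, never from a script. Its arguments are lists of equal length, an entry for each row: "travel": the shift along the tool's x, y, z as a fraction of full scale, a list of three; "turn": the turn, a rotation vector about the tool's x, y, z as a fraction of full scale, a list of three. A call has 1 to 20 rows; each row is the pose to reach, as a shift and turn from the pose commanded when the call began, along the tool's axes at that moment, turning the shorter way round; what a row does not reach only later rows make up. Full scale, the value 1, is 1 m for a shift and 180 degrees for a turn. A row lasts 1/8 s, in which the tool goes at most 62.5 mm and 10.7 degrees, less where a joint would pass 70% of its speed; a pose out of reach is approached as far as the arm can. A call with a number of a shift or a turn outside -1 to 1 is refused whole. A call with a gripper value outside its range is refused whole. "claw" is the closure, from -1 (fully open) to 1 (shut), set as the call begins (left out, the last holds). The fingers move at their own pace and stop on an object; the grip force is fixed at half the most. Time passes only in rows, so rows that repeat a pose let the fingers close. It gives the time, the measured TCP pose, the force and the opening at its end, in the units of the state.
- env.get_state(): the state, without advancing time (a new reading comes with each control period).
- env.read_camera(name): name is "side" or "top"; returns (picture, depth): 480x640x3 uint8, red, green, blue; 480x640 float32, mm along the optical axis (not along the pixel's ray), 0 where there is no reading.
- env.get_calibration(name): a dict with "intrinsics" (3x3 intrinsics, pixels), "dist_coeffs" ([k1, k2, p1, p2, k3] as OpenCV has them; the pictures are not rectified), "cam_to_world" (4x4, takes a point from camera to world coordinates). Camera axes: x right, y up, looking along -z (the intrinsics and any distortion apply to the point x, -y, -z); pixel columns grow to the right and rows downward; lengths in mm; the calibration is good to about 2 mm. A picture is of the moment at which its call begins. get_calibration takes no time and is no camera call.
- env.sign_off(): hands the job in, once; it reports no verdict.
Trained networks look in the newest picture that a camera, given by its name, has taken for a name from the list of things; names that differ only in an ending like _2 or _b are one class to them, and where a whole thing is asked for, a point or a joint stands for the part that bears it (a point fixed in the world has none). Each returns a list of dicts, best first, with "confidence" (0 to 1); they miss things now and then, are a little off and sometimes report something else, mostly with a low value. They report only what shows in the picture. A call takes as long as a camera call. They do not tell look-alikes from the thing itself.
- env.regions_of(camera, thing): "region" (480x640 bool, what is visible of it) and "position" ([column, row] in pixels, amid what is visible of it).
- env.spot_point(camera, thing): "position" ([column, row] in pixels: a listed point, or the origin of a listed thing).
The state is a dict: "time_s": time; "joints": joint angles; "joint_velocities": joint speeds; "joint_efforts": joint torques, N m; "ee_pos": TCP position; "tool_rot": TCP orientation; "contact_force": force on the tool from outside, world axes, zero at the start; "ft_torque": the same for the moment, N m; "finger_gap": opening from 0.0 (shut) to 1.0 (fully open).
Only numpy, scipy, OpenCV 4.12 (cv2) and the standard library are available. Lean on these libraries where they do the work, as an engineer would, in place of code of your own. Each camera call takes 0.05 s, during which the arm holds its last target.

## Task

Turn over the flat carton that lies beside the parcel scale: push it up against the scale's low side until it stands on edge there, then tip it over so that it lies flat on the scale's platform with its labelled underside up. It may stick out a little over that side of the platform. Leave the long box where it is.

Things in the scene. Friction and masses are not known exactly. Their poses are not given: they have to be found in the camera images.
- carton_center (a point): Centre (half-way up) of the flat carton: rigid cardboard box, 0.2 to 0.3 kg, 24 mm high (z). Its taped-on lid, 150 mm (x) by 140 mm (y), covers heights 10 to 24 mm and overhangs the base by 12 mm all round; label on the underside. It starts lid up (z up), the thinnest brown box and nearest the scale: 20 to 85 mm short of its low side, y pointing at it within 15 degrees. Friction is 0.5 or more.
- scale_edge (a point): Middle of the top edge of the scale's low side that faces the carton. The scale is a fixed grey box, 220 by 220 mm, whose steel top, the platform, is 28 mm above the table; a black display stands at the opposite side. x: along the edge (110 mm each way); y: level, across the platform, away from the carton (220 mm); z up. Below the edge is an upright rigid wall down to the table.
- longbox_center (a point): Centre (half-way up) of the long box, to be left alone: brown cardboard, 190 mm (x) by 85 mm (y) by 50 mm (z), lying on the table on the far side of the flat carton from the scale.
Not all that is in view belongs to the job. What is shaped like the part that bears carton_center but pink is not meant.

How it is judged (in metres and radians):
On the way:
1. the carton stands on edge (within 25 degrees of upright) at the low side of the scale: centre 50 mm before to 40 mm past the edge and less than 75 mm above it (angle between carton_center's own z axis and vertical between 1.13 and 2.01 rad and y of carton_center in the frame of scale_edge between -0.05 and 0.04 m and z of carton_center in the frame of scale_edge below 0.075 m), for 0.05 s.
At the end, for the whole second after the job is handed in: The carton lies at rest, underside up and flat within 10 degrees, on the scale's platform: its centre is 5 to 160 mm in from the edge, within 90 mm either way of the edge's middle, and 4 to 20 mm above the platform. The long box has not moved more than 20 mm (angle between carton_center's own z axis and vertical above 2.96 rad and y of carton_center in the frame of scale_edge between 0.005 and 0.16 m and x of carton_center in the frame of scale_edge between -0.09 and 0.09 m and z of carton_center in the frame of scale_edge between 0.004 and 0.02 m and linear speed of carton below 0.02 m/s and angular speed of carton below 0.1 rad/s and distance of longbox_center from where it was at the start of the episode below 0.02 m); the robot touches nothing.
It fails at once if the long box is shifted by more than 20 mm (distance of longbox_center from where it was at the start of the episode above 0.02 m).
It also fails if it takes over 45 s, if anything falls off the work surface, if the arm or the gripper's body presses on something with over 40 N, if the wrist force passes 120 N, or if a joint passes its speed limit or range.

## Working session

There is one attempt and no reset: what is moved stays moved. The work goes in short steps, Python scripts to look and compute and a tool call to move; the robot and the scene stay as the last step left them, time stands still between calls to the robot, and variables do not carry over. Pictures are saved under pics/ and viewed, and the job is handed in when it is done.

Besides the shell and the picture viewer there is one more tool, called after "Request:" as name(argument=value, ...) on one line, values as JSON. send_rows: Moves the arm, as the interface text tells. Shift numbers are shares of 1 m and turn numbers shares of 180 degrees, none past 1 either way. Its arguments: {"type":"object","properties":{"travel":{"type":"array"},"turn":{"type":"array"},"claw":{"type":"number"}},"required":["travel","turn"]}

```bash
mkdir -p pics; ls; python3 - <<'E'
from bench import env
import cv2,numpy as np
s=env.get_state();print({k:np.round(v,3).tolist() for k,v in s.items()})
for c in("side","top"):
    p,d=env.read_camera(c);cv2.imwrite(f"pics/{c}0.png",p[:,:,::-1]);np.save(f"{c}_d0.npy",d);np.save(f"{c}_p0.npy",p)
    k=env.get_calibration(c);print(c,k)
E
```

```text
pics
{'time_s': 0.0, 'joints': [66.371, 19.071, -3.708, 83.706, 1.239, 77.343, -5.07], 'joint_velocities': [-0.006, 0.046, 0.052, 0.041, -0.105, 0.055, 0.041], 'joint_efforts': [-0.0, -62.327, 0.024, -38.99, -0.062, 0.04, 0.0], 'ee_pos': [237.346, -577.757, 221.761], 'tool_rot': [-176.384, 89.919, 115.953], 'contact_force': [-0.735, -0.6, -0.605], 'ft_torque': [-0.005, -0.014, 0.001], 'finger_gap': 1.003}
side {'intrinsics': array([[479.65011446,   0.        , 317.18553733],
       [  0.        , 479.65011446, 242.57393501],
       [  0.        ,   0.        ,   1.        ]]), 'dist_coeffs': array([-0.06559645,  0.        ,  0.        ,  0.        ,  0.        ]), 'cam_to_world': array([[-7.51085231e-01,  4.66641772e-01, -4.67029369e-01,
        -1.32964159e+02],
       [-6.60078337e-01, -5.16904888e-01,  5.45074239e-01,
         6.15403415e+02],
       [ 1.29446453e-02,  7.17673180e-01,  6.96259753e-01,
         9.12764000e+02],
       [ 0.00000000e+00,  0.00000000e+00,  0.00000000e+00,
         1.00000000e+00]])}
top {'intrinsics': array([[442.07869219,   0.        , 319.03278818],
       [  0.        , 442.07869219, 241.99398635],
       [  0.        ,   0.        ,   1.        ]]), 'dist_coeffs': array([-0.02566712,  0.        ,  0.        ,  0.        ,  0.        ]), 'cam_to_world': array([[-2.57000527e-02,  9.95903591e-01, -8.66922463e-02,
         3.58773714e+02],
       [-9.99665696e-01, -2.58485466e-02, -5.90586434e-04,
        -6.44217795e+01],
       [-2.82903572e-03,  8.66480866e-02,  9.96234965e-01,
         1.09356516e+03],
       [ 0.00000000e+00,  0.00000000e+00,  0.00000000e+00,
         1.00000000e+00]])}
```

View pics/side0.png

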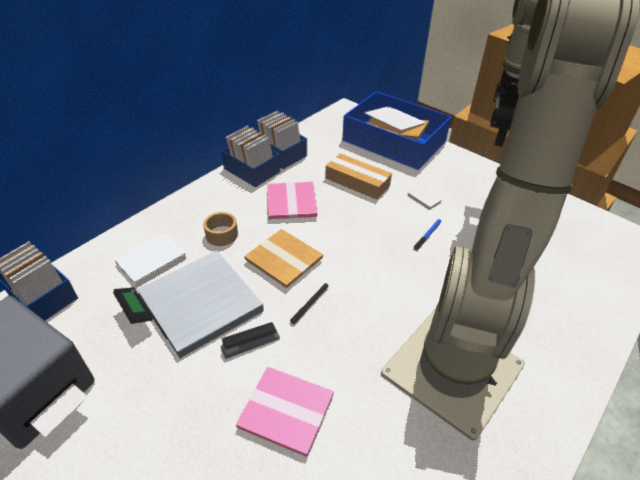

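View pics/top0.png

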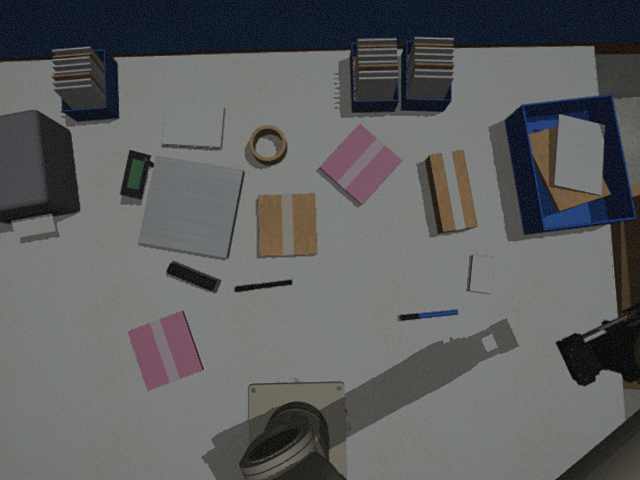

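The top view shows the carton candidates: brown at (288,225), pink at (362,163) and pink at (165,350). The brown one fits: it is the thinnest brown box, nearest the scale (190,207), whose low side (right edge x≈240) faces it. The long box is at (452,192). I'll measure these and confirm with a crop.

```bash
cat > h.py <<'E'
from bench import env
import cv2,numpy as np
from scipy.spatial.transform import Rotation as R
def topix(c,P):
    k=env.get_calibration(c);T=np.linalg.inv(k["cam_to_world"]);q=np.atleast_2d(P)@T[:3,:3].T+T[:3,3]
    q=q*[1,-1,-1];return cv2.projectPoints(q.reshape(-1,1,3),np.zeros(3),np.zeros(3),k["intrinsics"],k["dist_coeffs"])[0][:,0]
def rays(c,uv):
    k=env.get_calibration(c);n=cv2.undistortPoints(np.asarray(uv,float).reshape(-1,1,2),k["intrinsics"],k["dist_coeffs"])[:,0]
    d=np.c_[n[:,0],-n[:,1],-np.ones(len(n))];return k["cam_to_world"],d
def atdepth(c,uv,z):
    T,d=rays(c,uv);return (d*np.asarray(z)[:,None])@T[:3,:3].T+T[:3,3]
def atz(c,uv,h):
    T,d=rays(c,uv);w=d@T[:3,:3].T;o=T[:3,3];return o+w*((h-o[2])/w[:,2])[:,None]
def cloud(c,mask,d):
    v,u=np.nonzero(mask&(d>0));return atdepth(c,np.c_[u,v],d[v,u])
E
python3 - <<'E'
from h import *
out={}
for c in("side","top"):
    p=np.load(f"{c}_p0.npy");d=np.load(f"{c}_d0.npy")
    for t in("carton_center","scale_edge","longbox_center"):
        try:
            for r in env.spot_point(c,t)[:3]: print(c,t,'spot',np.round(r["position"],1),round(r["confidence"],2))
        except Exception as e: print(e)
        if t!="scale_edge":
          for r in env.regions_of(c,t)[:3]:
            m=r["region"];P=cloud(c,m,d);print(c,t,'reg',np.round(r["position"],1),round(r["confidence"],2),m.sum(),np.round(np.median(P,0),1))
            u,v=r["position"]
            if t=="carton_center" and 200<u<330 and 200<v<290:
                np.save(f"cm_{c}.npy",m)
                cs=cv2.findContours(m.astype(np.uint8),0,1)[0];cn=max(cs,key=cv2.contourArea)[:,0]
                W=atz(c,cn,24)[:,:2].astype(np.float32);print(' rect',cv2.minAreaRect(W))
p=np.load("top_p0.npy");d=np.load("top_d0.npy")
# scale by height
v,u=np.mgrid[0:480,0:640];X=atdepth("top",np.c_[u.ravel(),v.ravel()],d.ravel()).reshape(480,640,3)
print('table z',np.median(X[260:360,400:440,2]),'carton z',np.median(X[210:240,270:305,2]),'scale z',np.median(X[180:230,160:220,2]))
m=(abs(X[...,2]-np.median(X[180:230,160:220,2]))<8)&(u>120)&(u<250)&(v>140)&(v<265)
n,l,st,ce=cv2.connectedComponentsWithStats(m.astype(np.uint8));k=1+np.argmax(st[1:,4]);m=l==k
cn=cv2.findContours(m.astype(np.uint8),0,1)[0][0][:,0];print('scale depth rect',cv2.minAreaRect(atz("top",cn,28)[:,:2].astype(np.float32)))
cv2.imwrite("pics/crop0.png",cv2.resize(p[130:280,110:340,::-1],None,fx=3.4,fy=3.4,interpolation=2))
s=np.load("side_p0.npy");cv2.imwrite("pics/crops0.png",cv2.resize(s[200:360,110:340,::-1],None,fx=3.4,fy=3.4,interpolation=2))
E
```

```text
side carton_center spot [284.8 410.6] 0.78
side carton_center spot [283.5 260.5] 0.72
side carton_center spot [293.4 201. ] 0.59
side carton_center reg [291.2 200.6] 0.88 1685 [ 635.9 -165.7   24.8]
 rect ((640.428955078125, -168.53982543945312), (140.10430908203125, 165.9580841064453), 46.478755950927734)
side carton_center reg [282.4 260.5] 0.8 2476 [491.1  20.4  24.6]
 rect ((495.7521057128906, 16.724872589111328), (159.51808166503906, 148.64556884765625), 0.939638614654541)
side carton_center reg [285.1 411.1] 0.79 5458 [196.6 317.9  24.5]
side scale_edge spot [237.3 276.3] 0.56
side longbox_center spot [360.9 175.3] 0.81
side longbox_center reg [360.2 175.2] 0.89 1801 [ 555.3 -364.3   49.1]
top carton_center spot [289.5 225.6] 0.85
top carton_center spot [163.1 350.5] 0.75
top carton_center spot [359.6 164. ] 0.65
top carton_center reg [288.4 224.6] 0.67 3398 [497.1  11.7  23.4]
 rect ((497.4085998535156, 11.529670715332031), (147.47906494140625, 140.06634521484375), 0.5425106287002563)
top carton_center reg [358.5 162.8] 0.63 3411 [ 641.9 -170.9   22.9]
top carton_center reg [165.5 348.1] 0.56 3754 [201.3 310.7  23.8]
top scale_edge spot [235.9 214.5] 0.72
top longbox_center spot [451.8 189.1] 0.8
top longbox_center reg [450.9 191.6] 0.98 3237 [ 561.8 -382.1   48.6]
table z -0.3522469479908068 carton z 23.59864918310859 scale z 27.26667140396819
scale depth rect ((548.6914672851562, 247.02883911132812), (224.59310913085938, 218.26060485839844), 78.78067779541016)
```

View pics/crop0.png

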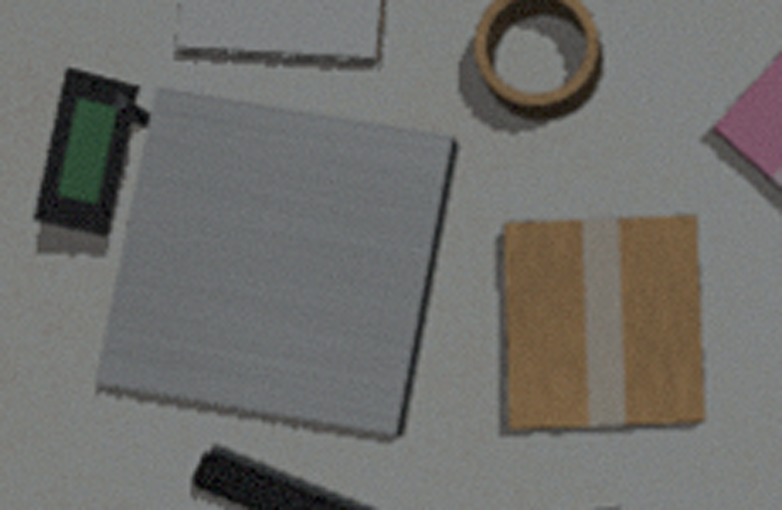

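View pics/crops0.png

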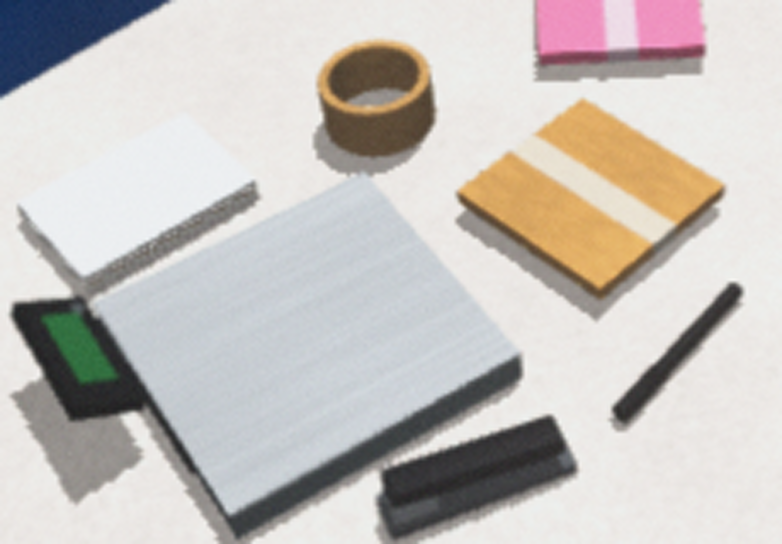

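The crop confirms it: the brown box at top (288,225) has an overhanging lid and sits beside the scale's plain dark side wall. Next I'll work out the approach pose. The fingers will be open and spread along the edge, with the tool leaning 75° from level.

```bash
cat >> h.py <<'E'
A=np.radians(78.8);n=np.array([np.cos(A),np.sin(A),0]);xs=np.array([n[1],-n[0],0]);E0=np.array([548.7,247.0,28])-110*n
def Rt(a,sg=None,yaw=0):
    a=np.radians(a);X=n*np.cos(a)-np.array([0,0,np.sin(a)])
    Z=xs*(1 if sg is None else sg);Y=np.cross(Z,X);return R.from_matrix(np.c_[X,Y,Z])
def cur():
    s=env.get_state();return np.array(s["ee_pos"]),R.from_euler('xyz',s["tool_rot"],degrees=True),s
def rel(p0,r0,p,r):
    return np.round(r0.inv().apply(p-p0)/1000,4).tolist(),np.round((r0.inv()*r).as_rotvec()/np.pi,4).tolist()
def show(sg):
    p,r,s=cur();d=p-E0;print('t',s["time_s"],'p',p.round(1),'edge x,y,z',(d@xs).round(1),(d@n).round(1),d[2].round(1),'F',(np.array(s["contact_force"])@np.c_[xs,n,[0,0,1]]).round(1),'rot',np.round(s["tool_rot"],1))
E
python3 - <<'E'
from h import *
show(1);p,r,s=cur()
print(r.as_matrix().round(2))
c=np.array([497.4,11.5,0])
for sg in(1,-1):
    print(sg,(r.inv()*Rt(75,sg)).magnitude()*57.3)
sg=min((1,-1),key=lambda q:(r.inv()*Rt(75,q)).magnitude())
T=c-115*n+[0,0,120];print(T,Rt(75,sg).as_euler('xyz',degrees=True),rel(p,r,T,Rt(75,sg)), (c-E0)@n,(c-E0)@xs)
E
```

```text
t 0.6 p [ 237.5 -578.1  222.6] edge x,y,z -145.0 -759.8 194.6 F [-0.8  0.5  0.2] rot [ 28.6  90.  -39.1]
[[ 0.    0.92  0.38]
 [-0.    0.38 -0.92]
 [-1.    0.    0.  ]]
1 58.26831759839709
-1 124.07097986636708
[ 475.06304961 -101.30984287  120.        ] [90.  75.  78.8] ([0.1026, 0.4009, -0.3508], [-0.3118, 0.0411, 0.0765]) -130.9791613023192 -4.5808097571102095
```

Request:
send_rows(travel=[[0.1026,0.4009,-0.3508],[0.1026,0.4009,-0.3508],[0.1026,0.4009,-0.3508],[0.1026,0.4009,-0.3508],[0.1026,0.4009,-0.3508],[0.1026,0.4009,-0.3508],[0.1026,0.4009,-0.3508],[0.1026,0.4009,-0.3508],[0.1026,0.4009,-0.3508],[0.1026,0.4009,-0.3508],[0.1026,0.4009,-0.3508],[0.1026,0.4009,-0.3508]], turn=[[-0.3118,0.0411,0.0765],[-0.3118,0.0411,0.0765],[-0.3118,0.0411,0.0765],[-0.3118,0.0411,0.0765],[-0.3118,0.0411,0.0765],[-0.3118,0.0411,0.0765],[-0.3118,0.0411,0.0765],[-0.3118,0.0411,0.0765],[-0.3118,0.0411,0.0765],[-0.3118,0.0411,0.0765],[-0.3118,0.0411,0.0765],[-0.3118,0.0411,0.0765]], claw=-1)

```text
time_s: 2.1
ee_pos: [474.8, -102.8, 120.1]
tool_rot: [90.0, 75.0, 78.6]
contact_force: [0.1, -0.2, 0.3]
finger_gap: 1.002
```

```bash
python3 - <<'E'
from h import *
show(1);p,r,s=cur()
c=np.array([497.4,11.5,0])
T=c-115*n+[0,0,4.5];print(rel(p,r,T,Rt(75,1)),np.round(s['joints']))
p,d=env.read_camera("side");cv2.imwrite("pics/s1.png",p[:,:,::-1])
p,d=env.read_camera("top");cv2.imwrite("pics/t1.png",p[:,:,::-1])
E
```

```text
t 2.1 p [ 474.8 -102.8  120.1] edge x,y,z -4.5 -247.5 92.1 F [ 0.2 -0.2  0.3] rot [90.  75.  78.6]
([0.1121, -0.0284, -0.0001], [-0.0007, 0.0003, 0.0001]) [ 45.  11. -30. 109. -11.  63.   9.]
```

View pics/s1.png

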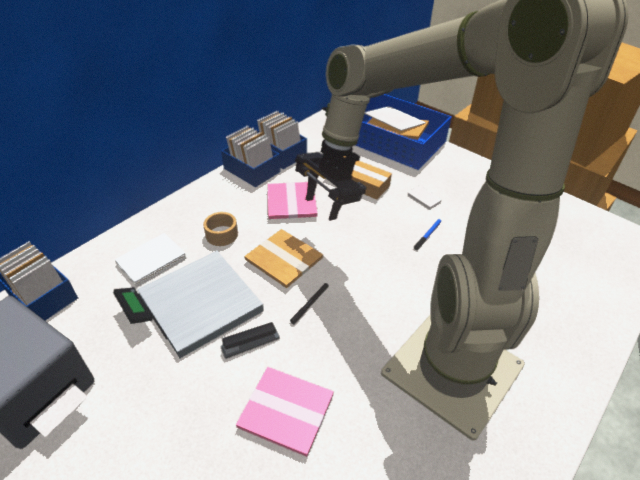

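The arm is posed behind the carton, fingers at side (320–345, 200). I'll go down behind it now. In tool axes, forward is 0.259X+0.966Y and up is −0.966X+0.259Y.

Request:
send_rows(travel=[[0.055,-0.015,0],[0.1,-0.027,0],[0.1116,-0.0299,0],[0.1116,-0.0299,0],[0.1116,-0.0299,0]], turn=[[0,0,0],[0,0,0],[0,0,0],[0,0,0],[0,0,0]])

```text
time_s: 2.82
ee_pos: [476.1, -101.9, 5.7]
tool_rot: [89.5, 75.0, 78.3]
contact_force: [0.1, -0.5, -0.2]
finger_gap: 1.0
```

```bash
python3 - <<'E'
from h import *
show(1)
E
```

```text
t 2.825 p [ 476.1 -101.9    5.7] edge x,y,z -3.4 -246.3 -22.3 F [ 0.2 -0.5 -0.2] rot [89.5 75.  78.3]
```

Request:
send_rows(travel=[[0.0039,0.0145,0],[0.0065,0.0241,0],[0.0091,0.0338,0],[0.0116,0.0435,0],[0.0142,0.0531,0],[0.0168,0.0628,0],[0.0194,0.0724,0],[0.0214,0.0797,0],[0.0214,0.0797,0]], turn=[[0,0,0],[0,0,0],[0,0,0],[0,0,0],[0,0,0],[0,0,0],[0,0,0],[0,0,0],[0,0,0]])

```text
time_s: 3.95
ee_pos: [491.3, -19.5, 4.5]
tool_rot: [90.0, 75.0, 78.8]
contact_force: [-0.2, 0.1, -0.0]
finger_gap: 1.001
```

```bash
python3 - <<'E'
from h import *
show(1)
p,d=env.read_camera("side");cv2.imwrite("pics/s2.png",cv2.resize(p[180:360,150:390,::-1],None,fx=3,fy=3,interpolation=2))
p,d=env.read_camera("top");cv2.imwrite("pics/t2.png",cv2.resize(p[130:280,120:360,::-1],None,fx=3,fy=3,interpolation=2))
E
```

```text
t 3.95 p [491.3 -19.5   4.5] edge x,y,z -4.6 -162.6 -23.5 F [-0.2  0.  -0. ] rot [90.  75.  78.8]
```

View pics/s2.png

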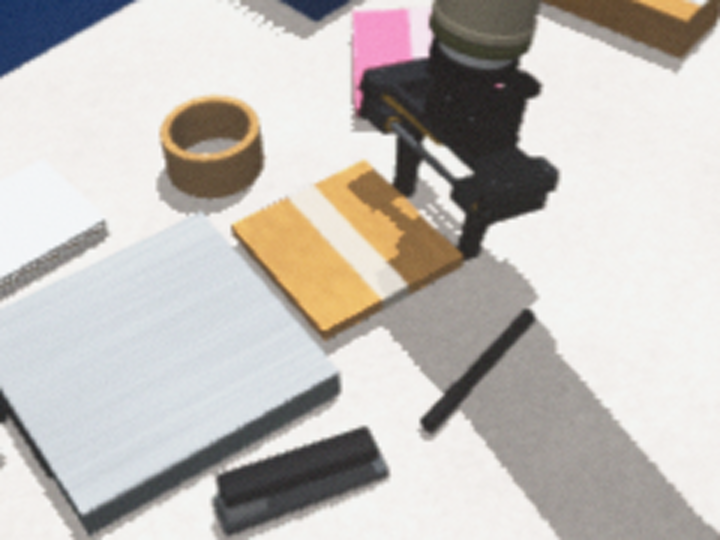

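View pics/t2.png

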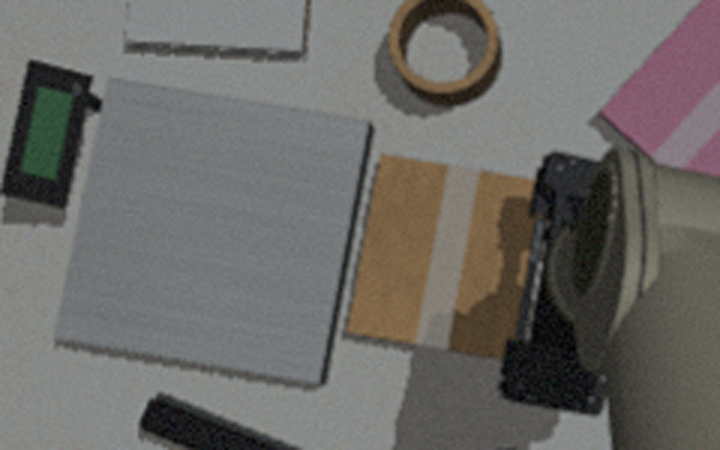

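The carton is now square to the edge with a gap of about 12 mm. I'll close it gently.

Request:
send_rows(travel=[[0.0016,0.0058,0],[0.0026,0.0097,0],[0.0034,0.0126,0],[0.0039,0.0145,0],[0.0039,0.0145,0]], turn=[[0,0,0],[0,0,0],[0,0,0],[0,0,0],[0,0,0]])

```text
time_s: 4.68
ee_pos: [494.0, -5.5, 4.4]
tool_rot: [90.0, 75.0, 78.8]
contact_force: [-0.1, 0.4, -1.3]
finger_gap: 1.0
```

```bash
python3 - <<'E'
from h import *
show(1)
E
```

```text
t 4.675 p [494.   -5.5   4.4] edge x,y,z -4.6 -148.4 -23.6 F [-0.2  0.4 -1.3] rot [90.  75.  78.8]
```

Request:
send_rows(travel=[[0.0005,0.0019,0],[0.001,0.0039,0],[0.001,0.0039,0]], turn=[[0,0,0],[0,0,0],[0,0,0]])

```text
time_s: 5.05
ee_pos: [494.3, -4.8, 4.2]
tool_rot: [90.1, 75.2, 78.7]
contact_force: [-4.1, -12.8, 4.7]
finger_gap: 1.002
```

```bash
python3 - <<'E'
from h import *
show(1)
E
```

```text
t 5.05 p [494.3  -4.8   4.2] edge x,y,z -4.4 -147.5 -23.8 F [ -1.5 -13.3   4.7] rot [90.1 75.2 78.7]
```

Contact, at 13 N for about 3 mm of overtravel, so roughly 4 N/mm. Next I'll work out the lifting arc of the lid's rear lower edge.

```bash
cat > path.py <<'E'
import numpy as np
pts=np.array([(-12,0),(0,10),(0,24),(-128,0),(-140,10),(-140,24)],float)
def P(th):
    t=np.radians(th);M=np.array([[np.cos(t),np.sin(t)],[-np.sin(t),np.cos(t)]])
    q=pts@M.T;q[:,1]-=q[:,1].min();low=q[q[:,1]<28.1];
    # wall extends to z=28: interpolate lid top line at z=28
    u=low[:,0].max()
    a,b=q[2],q[5]
    if b[1]>28>a[1]: u=max(u,a[0]+(b[0]-a[0])*(28-a[1])/(b[1]-a[1]))
    q[:,0]-=u;return q
if __name__=="__main__":
    for th in list(range(0,95,10)):
        q=P(th);d=q[4]-[-140,10];a=np.radians(75)
        print(th,'P',q[4].round(1),'d',d.round(1),'ctr',((q[2]+q[3]+q[0]+q[5])/4).round(0),'XY',(np.array([d[0]*np.cos(a)-d[1]*np.sin(a),d[0]*np.sin(a)+d[1]*np.cos(a)])/1000).round(4))
E
python3 path.py
```

```text
0 P [-140.   10.] d [0. 0.] ctr [-70.  12.] XY [0. 0.]
10 P [-140.3   32.1] d [-0.3 22.1] ctr [-71.  22.] XY [-0.0214  0.0054]
20 P [-136.3   53.2] d [ 3.7 43.2] ctr [-70.  31.] XY [-0.0408  0.0147]
30 P [-128.2   72.7] d [11.8 62.7] ctr [-67.  39.] XY [-0.0575  0.0276]
40 P [-116.2   90. ] d [23.8 80. ] ctr [-61.  47.] XY [-0.0711  0.0436]
50 P [-100.7  107.2] d [39.3 97.2] ctr [-54.  55.] XY [-0.0838  0.0631]
60 P [-82.1 121.2] d [ 57.9 111.2] ctr [-45.  62.] XY [-0.0925  0.0847]
70 P [-61.  131.6] d [ 79.  121.6] ctr [-35.  66.] XY [-0.097   0.1077]
80 P [-38.1 137.9] d [101.9 127.9] ctr [-24.  69.] XY [-0.0971  0.1315]
90 P [-14. 140.] d [126. 130.] ctr [-12.  70.] XY [-0.093   0.1554]
```

Request:
send_rows(travel=[[-0.005,0.0018,0],[-0.011,0.0036,0],[-0.016,0.005,0],[-0.0214,0.0064,0],[-0.0214,0.0064,0]], turn=[[0,0,0],[0,0,0],[0,0,0],[0,0,0],[0,0,0]])

```text
time_s: 5.68
ee_pos: [494.2, -4.8, 26.4]
tool_rot: [90.1, 75.2, 78.7]
contact_force: [-4.3, -14.7, -0.6]
finger_gap: 1.003
```

```bash
python3 - <<'E'
from h import *
show(1)
p,d=env.read_camera("side");cv2.imwrite("pics/s3.png",cv2.resize(p[180:360,150:390,::-1],None,fx=3,fy=3,interpolation=2))
E
```

```text
t 5.675 p [494.2  -4.8  26.4] edge x,y,z -4.6 -147.6 -1.6 F [ -1.4 -15.3  -0.6] rot [90.1 75.2 78.7]
```

View pics/s3.png

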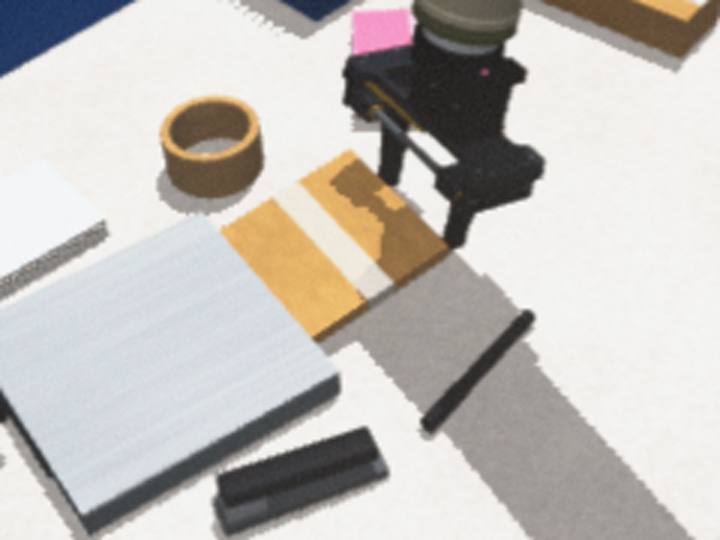

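The carton's rear edge is rising with the fingers (lid edge at crop (400,275)). I'll go on along the arc.

Request:
send_rows(travel=[[-0.005,0.0022,0],[-0.01,0.0046,0],[-0.0147,0.0068,0],[-0.0194,0.0093,0],[-0.024,0.0123,0],[-0.028,0.0155,0],[-0.032,0.0188,0],[-0.0361,0.0222,0],[-0.0361,0.0222,0]], turn=[[0,0,0],[0,0,0],[0,0,0],[0,0,0],[0,0,0],[0,0,0],[0,0,0],[0,0,0],[0,0,0]])

```text
time_s: 6.85
ee_pos: [496.2, 4.4, 67.1]
tool_rot: [90.1, 75.4, 78.7]
contact_force: [-11.3, -25.6, 9.0]
finger_gap: 1.001
```

```bash
python3 - <<'E'
from h import *
show(1)
p,d=env.read_camera("side");cv2.imwrite("pics/s4.png",cv2.resize(p[180:360,150:390,::-1],None,fx=3,fy=3,interpolation=2))
E
```

```text
t 6.85 p [496.2   4.4  67.1] edge x,y,z -4.3 -138.2 39.1 F [ -6.1 -27.4   9. ] rot [90.1 75.4 78.7]
```

View pics/s4.png

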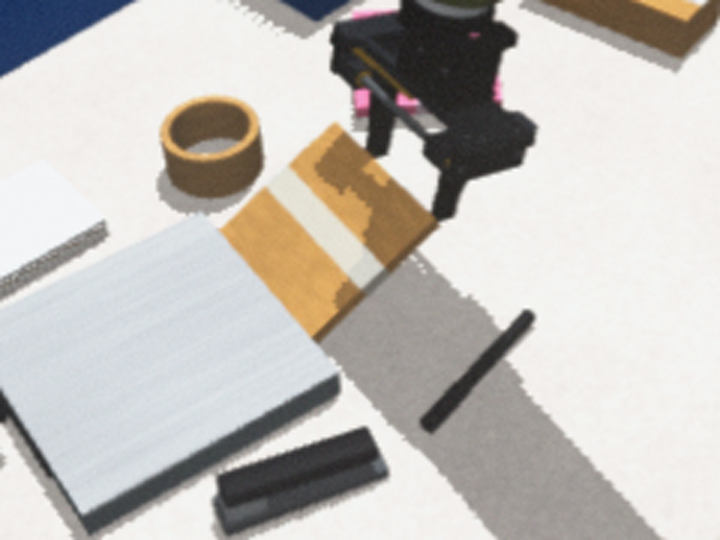

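The front edge has stuck at the wall top (pivot about 24 mm up). I'll follow the arc about that point with less push.

Request:
send_rows(travel=[[-0.0046,-0.0019,0],[-0.0085,0.0015,0],[-0.0122,0.0048,0],[-0.016,0.0083,0],[-0.0196,0.0118,0],[-0.024,0.0163,0],[-0.0281,0.0208,0],[-0.032,0.0256,0],[-0.0357,0.0304,0],[-0.0357,0.0304,0]], turn=[[0,0,0],[0,0,0],[0,0,0],[0,0,0],[0,0,0],[0,0,0],[0,0,0],[0,0,0],[0,0,0],[0,0,0]])

```text
time_s: 8.15
ee_pos: [501.3, 31.5, 110.0]
tool_rot: [89.9, 75.0, 78.8]
contact_force: [-0.4, 0.6, 0.3]
finger_gap: 1.001
```

```bash
python3 - <<'E'
from h import *
show(1)
p,d=env.read_camera("side");cv2.imwrite("pics/s5.png",cv2.resize(p[180:360,150:390,::-1],None,fx=3,fy=3,interpolation=2))
E
```

```text
t 8.15 p [501.3  31.5 110. ] edge x,y,z -4.7 -110.6 82.0 F [-0.5  0.5  0.3] rot [89.9 75.  78.8]
```

View pics/s5.png

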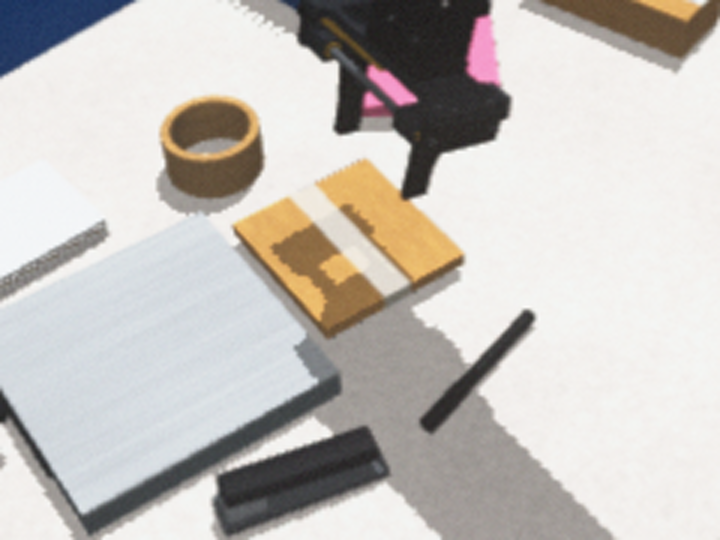

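The carton slipped off when I eased the push, and it lies flat again with a small gap to the scale. I'll go back behind it and retry. This time I'll keep the push and lean the tool over progressively, so the finger faces hook under the lid rim.

Request:
send_rows(travel=[[-0.012,-0.045,0],[-0.0194,-0.0724,0],[0.025,-0.084,0],[0.07,-0.097,0],[0.0825,-0.0997,0],[0.0825,-0.0997,0]], turn=[[0,0,0],[0,0,0],[0,0,0],[0,0,0],[0,0,0],[0,0,0]])

```text
time_s: 8.95
ee_pos: [486.3, -42.5, 4.3]
tool_rot: [90.4, 75.0, 79.2]
contact_force: [1.1, 0.7, 0.9]
finger_gap: 1.002
```

```bash
python3 - <<'E'
from h import *
show(1)
p,d=env.read_camera("top");cv2.imwrite("pics/t5.png",cv2.resize(p[130:280,120:360,::-1],None,fx=3,fy=3,interpolation=2))
E
```

```text
t 8.95 p [486.3 -42.5   4.3] edge x,y,z -5.0 -186.2 -23.7 F [0.9 0.9 0.9] rot [90.4 75.  79.2]
```

View pics/t5.png

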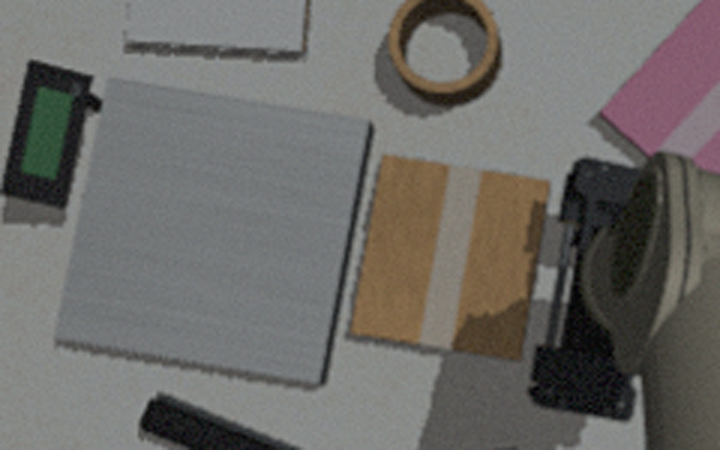

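Request:
send_rows(travel=[[0.0026,0.0097,0],[0.0052,0.0193,0],[0.0075,0.028,0],[0.0091,0.0338,0],[0.01,0.0372,0],[0.0106,0.0396,0],[0.0106,0.0396,0]], turn=[[0,0,0],[0,0,0],[0,0,0],[0,0,0],[0,0,0],[0,0,0],[0,0,0]])

```text
time_s: 9.88
ee_pos: [494.4, -4.9, 4.1]
tool_rot: [90.0, 75.1, 78.7]
contact_force: [-2.7, -9.3, 3.9]
finger_gap: 0.997
```

```bash
cat > lift.py <<'E'
from h import *
def ax(a): a=np.radians(a);return np.array([np.cos(a),-np.sin(a)]),np.array([np.sin(a),np.cos(a)])
off=np.array([-3.6,9.5])
def tcp(C,a): X,Y=ax(a);return np.array(C)-off[0]*X-off[1]*Y
def con(T,a): X,Y=ax(a);return np.array(T)+off[0]*X+off[1]*Y
def Pp(th): t=np.radians(th);return np.array([-140*np.cos(t)-14*np.sin(t),24+140*np.sin(t)-14*np.cos(t)])
def row(T0,a0,T1,a1):
    X,Y=ax(a0);d=np.array(T1)-T0;return [round(float(d@X)/1000,4),round(float(d@Y)/1000,4),0],[0,0,round((a0-a1)/180,4)]
E
python3 - <<'E'
from lift import *
show(1)
# turn sign check: rotation about Z=xs by +phi: X=(n cos a - z sin a) -> raises?
r=Rt(75)*R.from_rotvec([0,0,np.radians(10)]);print(np.degrees(np.arcsin(-r.as_matrix()[2,0])))
T0=np.array([-144.5,4.5]);C0=con(T0,75);print(C0)
tr=[];tu=[]
for th,a in[(2,75),(4,74),(6,72),(8,70),(10,68),(12,66),(14,64),(16,62),(18,60),(20,58),(22,56),(24,54),(24,54)]:
    C=C0+Pp(th)-Pp(0);x,y=row(T0,75,tcp(C,a),a);tr.append(x);tu.append(y)
print(tr);print(tu)
E
```

```text
t 9.875 p [494.4  -4.9   4.1] edge x,y,z -4.4 -147.7 -23.9 F [-0.8 -9.7  3.9] rot [90.  75.1 78.7]
65.00000000000001
[-136.25545321   10.4361139 ]
[[-0.0048, 0.0009, 0], [-0.0095, 0.002, 0], [-0.0139, 0.0033, 0], [-0.0183, 0.0049, 0], [-0.0226, 0.0066, 0], [-0.0269, 0.0084, 0], [-0.0312, 0.0105, 0], [-0.0353, 0.0127, 0], [-0.0395, 0.0151, 0], [-0.0435, 0.0176, 0], [-0.0475, 0.0203, 0], [-0.0513, 0.0232, 0], [-0.0513, 0.0232, 0]]
[[0, 0, 0.0], [0, 0, 0.0056], [0, 0, 0.0167], [0, 0, 0.0278], [0, 0, 0.0389], [0, 0, 0.05], [0, 0, 0.0611], [0, 0, 0.0722], [0, 0, 0.0833], [0, 0, 0.0944], [0, 0, 0.1056], [0, 0, 0.1167], [0, 0, 0.1167]]
```

Request:
send_rows(travel=[[-0.0046,0.0019,0],[-0.0092,0.0032,0],[-0.0137,0.0046,0],[-0.018,0.0062,0],[-0.0223,0.0079,0],[-0.0266,0.0097,0],[-0.0308,0.0118,0],[-0.0349,0.014,0],[-0.0349,0.014,0]], turn=[[0,0,0],[0,0,0.0056],[0,0,0.0167],[0,0,0.0278],[0,0,0.0389],[0,0,0.05],[0,0,0.0611],[0,0,0.0722],[0,0,0.0722]])

```text
time_s: 11.0
ee_pos: [495.2, -1.1, 41.0]
tool_rot: [90.0, 62.1, 78.6]
contact_force: [-3.5, -9.1, -0.1]
finger_gap: 0.994
```

```bash
python3 - <<'E'
from lift import *
show(1)
p,d=env.read_camera("side");cv2.imwrite("pics/s6.png",cv2.resize(p[180:360,150:390,::-1],None,fx=3,fy=3,interpolation=2))
E
```

```text
t 11.0 p [495.2  -1.1  41. ] edge x,y,z -4.3 -143.8 13.0 F [-1.6 -9.6 -0.1] rot [90.  62.1 78.6]
```

View pics/s6.png

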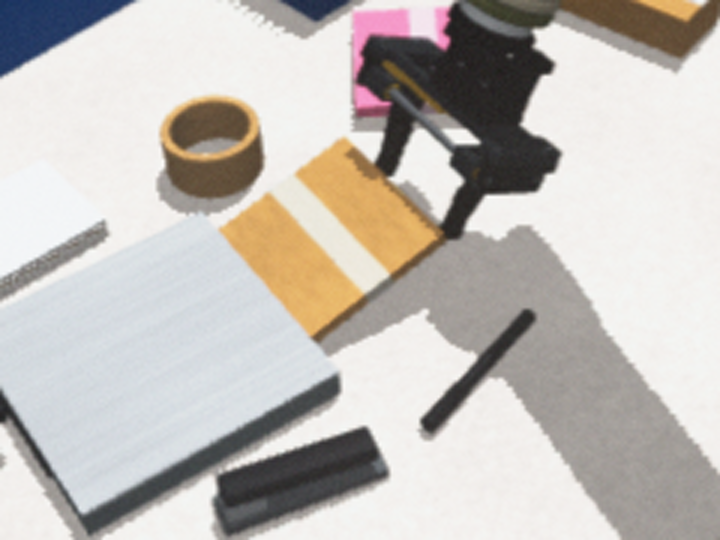

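The lift is holding: rear rim up, force about 10 N, tool at 62°. I'll continue the same way.

```bash
python3 - <<'E'
from lift import *
X,Y=ax(75);T=np.array([-144.5,4.5])-34.9*X+14*Y;print(T)
C0=con(T,62)
tr=[];tu=[]
for i,(th,a) in enumerate([(18,60),(20,58),(22,56),(24,54),(26,52),(28,50),(30,49),(32,48),(34,48),(34,48)]):
    C=C0+Pp(th)-Pp(16)+[min(i,4)*.3,0];x,y=row(T,62,tcp(C,a),a);tr.append(x);tu.append(y)
print(tr);print(tu);print(tcp(C,a))
E
```

```text
[-140.00982311   41.83427797]
[[-0.0035, 0.0032, 0], [-0.0067, 0.0069, 0], [-0.0098, 0.0107, 0], [-0.0128, 0.0146, 0], [-0.0157, 0.0186, 0], [-0.0186, 0.0226, 0], [-0.0215, 0.0265, 0], [-0.0243, 0.0305, 0], [-0.0271, 0.0346, 0], [-0.0271, 0.0346, 0]]
[[0, 0, 0.0111], [0, 0, 0.0222], [0, 0, 0.0333], [0, 0, 0.0444], [0, 0, 0.0556], [0, 0, 0.0667], [0, 0, 0.0722], [0, 0, 0.0778], [0, 0, 0.0778], [0, 0, 0.0778]]
[-122.22132465   81.98972142]
```

Request:
send_rows(travel=[[-0.0035,0.0032,0],[-0.0067,0.0069,0],[-0.0098,0.0107,0],[-0.0128,0.0146,0],[-0.0157,0.0186,0],[-0.0186,0.0226,0],[-0.0215,0.0265,0],[-0.0243,0.0305,0],[-0.0271,0.0346,0],[-0.0271,0.0346,0]], turn=[[0,0,0.0111],[0,0,0.0222],[0,0,0.0333],[0,0,0.0444],[0,0,0.0556],[0,0,0.0667],[0,0,0.0722],[0,0,0.0778],[0,0,0.0778],[0,0,0.0778]])

```text
time_s: 12.3
ee_pos: [499.0, 19.6, 82.1]
tool_rot: [90.0, 48.0, 78.8]
contact_force: [0.4, -0.2, -0.3]
finger_gap: 1.004
```

```bash
python3 - <<'E'
from lift import *
show(1)
p,d=env.read_camera("side");cv2.imwrite("pics/s7.png",cv2.resize(p[160:340,150:390,::-1],None,fx=3,fy=3,interpolation=2))
E
```

```text
t 12.3 p [499.   19.6  82.1] edge x,y,z -4.6 -122.7 54.1 F [ 0.4 -0.1 -0.3] rot [90.  48.  78.8]
```

View pics/s7.png

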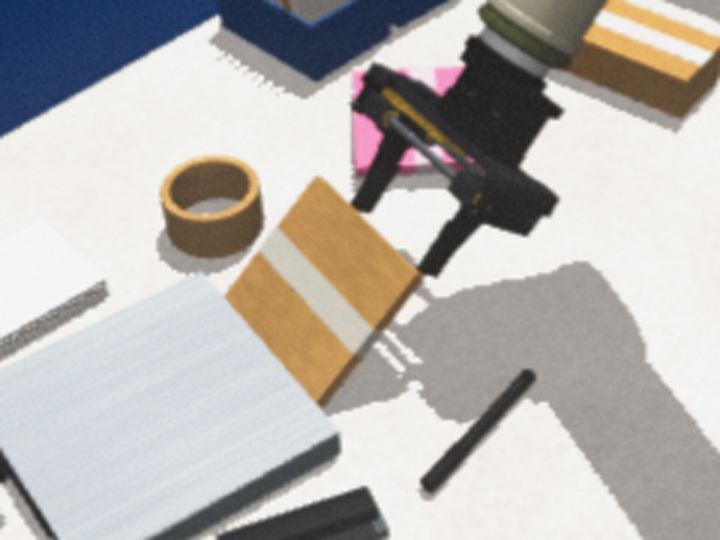

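```bash
python3 - <<'E'
from lift import *
show(1)
p,d=env.read_camera("side");cv2.imwrite("pics/s8.png",cv2.resize(p[160:340,150:390,::-1],None,fx=3,fy=3,interpolation=2))
E
```

```text
t 12.35 p [498.9  19.4  81.9] edge x,y,z -4.6 -122.9 53.9 F [ 0.1 -0.2 -0.7] rot [90.  48.  78.8]
```

View pics/s8.png

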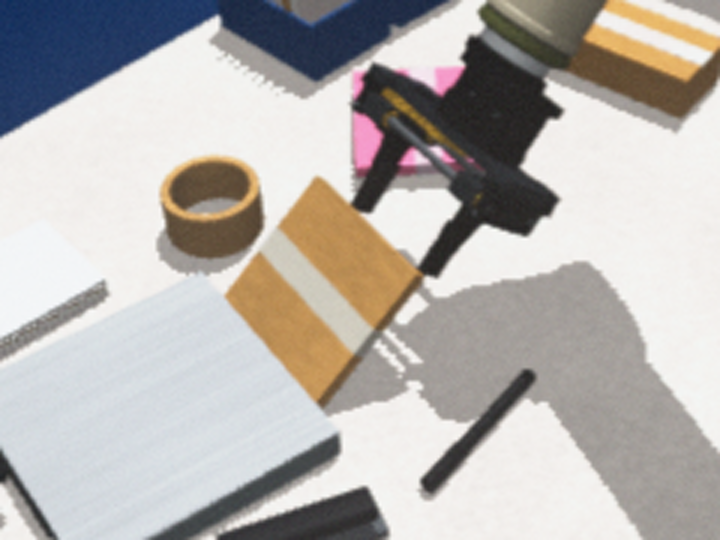

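The carton stands at about 39° and rests stably on the fingers under the rim. I'll continue with the pivot at the table.

```bash
python3 - <<'E'
from lift import *
from path import P
T=np.array([-122.2,82.0]);a=48;X,Y=ax(a)
tr=[];C0=T+9.5*Y;print(C0,P(39)[4])
for i,th in enumerate([42,45,48,51,54,57,60,63,66,69,72,75,75]):
    t=np.radians(th);K=P(th)[4]+[min(2.5,.6*(i+1)),0]+min(5,1+.5*i)*np.array([np.cos(t),-np.sin(t)])
    d=(K-C0);tr.append([round(float(d@X)/1000,4),round(float(d@Y)/1000,4),0])
print(tr,K-9.5*Y)
E
```

```text
[-115.14012416   88.35674076] [-117.61092008   88.32446967]
[[-0.0014, 0.0054, 0], [-0.0014, 0.0127, 0], [-0.0011, 0.02, 0], [-0.0003, 0.0273, 0], [0.0006, 0.0342, 0], [0.0017, 0.0409, 0], [0.0032, 0.0476, 0], [0.0051, 0.0541, 0], [0.0074, 0.0605, 0], [0.0096, 0.067, 0], [0.0121, 0.0733, 0], [0.015, 0.0795, 0], [0.015, 0.0795, 0]] [-53.0234085  124.04324579]
```

Request:
send_rows(travel=[[-0.0014,0.0054,0],[-0.0014,0.0127,0],[-0.0011,0.02,0],[-0.0003,0.0273,0],[0.0006,0.0342,0],[0.0017,0.0409,0],[0.0032,0.0476,0],[0.0051,0.0541,0],[0.0074,0.0605,0],[0.0074,0.0605,0]], turn=[[0,0,0],[0,0,0],[0,0,0],[0,0,0],[0,0,0],[0,0,0],[0,0,0],[0,0,0],[0,0,0],[0,0,0]])

```text
time_s: 13.65
ee_pos: [508.7, 68.7, 116.9]
tool_rot: [90.0, 48.0, 78.8]
contact_force: [0.3, -1.0, -0.8]
finger_gap: 0.994
```

```bash
python3 - <<'E'
from lift import *
show(1)
p,d=env.read_camera("side");cv2.imwrite("pics/s9.png",cv2.resize(p[140:340,150:390,::-1],None,fx=3,fy=3,interpolation=2))
E
```

```text
t 13.65 p [508.7  68.7 116.9] edge x,y,z -4.6 -72.7 88.9 F [ 0.5 -0.9 -0.8] rot [90.  48.  78.8]
```

View pics/s9.png

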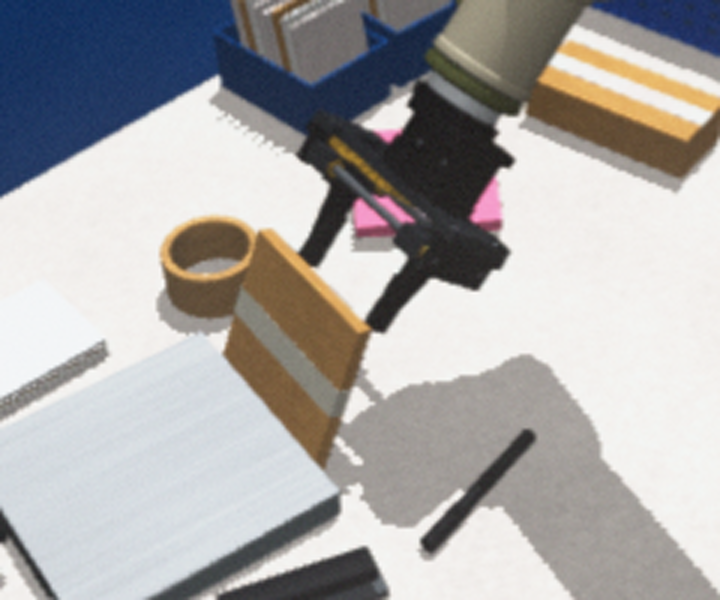

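```bash
python3 - <<'E'
from lift import *
from path import P
T=np.array([-72.3,117.0]);a=48;X,Y=ax(a)
tr=[];C0=T+9.5*Y;print(C0)
for i,th in enumerate([69,72,75,78,81,84,87,89,89,89]):
    t=np.radians(th);K=P(th)[4]+[2,0]+5*np.array([np.cos(t),-np.sin(t)])
    d=(K-C0);tr.append([round(float(d@X)/1000,4),round(float(d@Y)/1000,4),0])
print(tr,K-9.5*Y)
E
```

```text
[-65.24012416 123.35674076]
[[0.0019, 0.0061, 0], [0.0044, 0.0124, 0], [0.0073, 0.0187, 0], [0.0106, 0.0248, 0], [0.0142, 0.0307, 0], [0.0181, 0.0364, 0], [0.0224, 0.042, 0], [0.0254, 0.0456, 0], [0.0254, 0.0456, 0], [0.0254, 0.0456, 0]] [-21.41381844 128.62269809]
```

Request:
send_rows(travel=[[0.0019,0.0061,0],[0.0044,0.0124,0],[0.0073,0.0187,0],[0.0106,0.0248,0],[0.0142,0.0307,0],[0.0181,0.0364,0],[0.0224,0.042,0],[0.0224,0.042,0],[0.0224,0.042,0]], turn=[[0,0,0],[0,0,0],[0,0,0],[0,0,0],[0,0,0],[0,0,0],[0,0,0],[0,0,0],[0,0,0]])

```text
time_s: 14.82
ee_pos: [517.5, 113.2, 128.0]
tool_rot: [90.0, 48.0, 78.8]
contact_force: [-0.4, -0.0, -0.4]
finger_gap: 1.005
```

```bash
python3 - <<'E'
from lift import *
show(1)
p,d=env.read_camera("side");cv2.imwrite("pics/s10.png",cv2.resize(p[140:340,150:390,::-1],None,fx=3,fy=3,interpolation=2))
E
```

```text
t 14.825 p [517.5 113.2 128. ] edge x,y,z -4.6 -27.3 100.0 F [-0.4 -0.1 -0.4] rot [90.  48.  78.8]
```

View pics/s10.png

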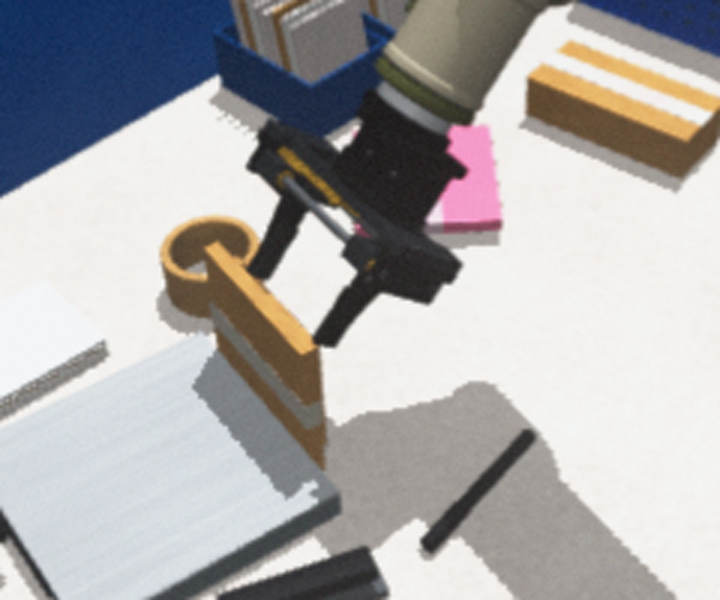

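The carton is standing upright at the scale's low side (top edge from crop (210,245) to (315,350)). Now I'll tip it over by pushing the top forward slowly.

Request:
send_rows(travel=[[0.004,0.0045,0],[0.008,0.0089,0],[0.012,0.0134,0],[0.0161,0.0178,0],[0.02,0.0223,0],[0.0241,0.0267,0],[0.0281,0.0312,0],[0.0318,0.0342,0],[0.0345,0.037,0],[0.0345,0.037,0],[0.0345,0.037,0]], turn=[[0,0,0],[0,0,0],[0,0,0],[0,0,0],[0,0,0],[0,0,0],[0,0,0],[0,0,0],[0,0,0],[0,0,0],[0,0,0]])

```text
time_s: 16.25
ee_pos: [527.5, 162.8, 127.2]
tool_rot: [90.0, 48.0, 78.8]
contact_force: [0.3, 0.8, -0.2]
finger_gap: 0.998
```

```bash
python3 - <<'E'
from lift import *
show(1)
p,d=env.read_camera("side");cv2.imwrite("pics/s11.png",cv2.resize(p[140:340,120:390,::-1],None,fx=2.9,fy=2.9,interpolation=2))
E
```

```text
t 16.25 p [527.5 162.8 127.2] edge x,y,z -4.5 23.3 99.2 F [ 0.1  0.8 -0.2] rot [90.  48.  78.8]
```

View pics/s11.png

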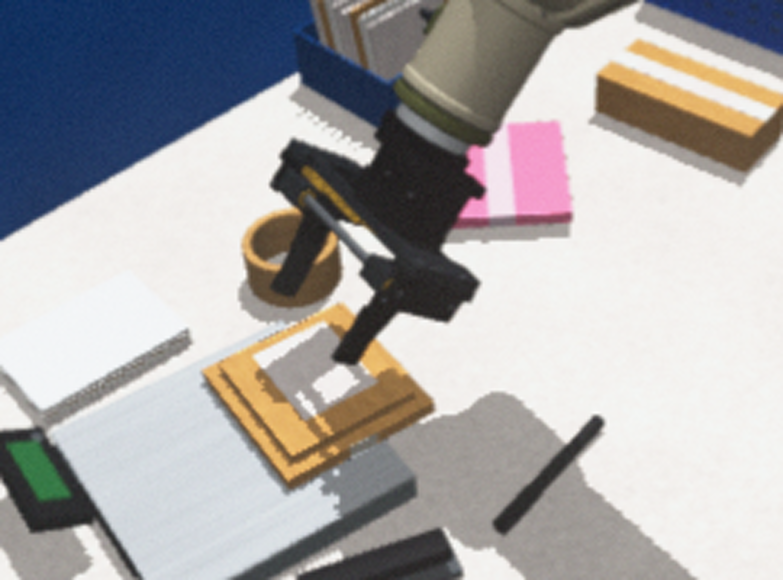

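The carton has turned over and lies label up on the platform. I'll withdraw and check where it lies.

Request:
send_rows(travel=[[-0.04,0,0],[-0.1,0,0],[-0.15,0,0],[-0.2,-0.03,0],[-0.24,-0.08,0],[-0.24,-0.08,0],[-0.24,-0.08,0]], turn=[[0,0,0],[0,0,0],[0,0,0],[0,0,0],[0,0,0],[0,0,0],[0,0,0]])

```text
time_s: 17.18
ee_pos: [484.7, -52.6, 252.0]
tool_rot: [90.0, 48.0, 78.8]
contact_force: [-0.2, 0.0, 0.2]
finger_gap: 1.002
```

```bash
python3 - <<'E'
from lift import *
show(1)
for c in("side","top"):
    p,d=env.read_camera(c);cv2.imwrite(f"pics/{c}12.png",p[:,:,::-1])
    for t in("carton_center","longbox_center"):
      for r in env.regions_of(c,t)[:3]:
        P=cloud(c,r["region"],d);m=np.median(P,0);q=P-E0;print(c,t,np.round(r["position"]),round(r["confidence"],2),m.round(1),'edge',(q@xs).mean().round(1),(q@n).mean().round(1),np.median(q[:,2]).round(1))
        if t[0]=='c' and abs(m[2]-52)<6:
            s=P[abs(P[:,2]-np.median(P[:,2]))<8];A_=np.c_[(s-E0)@xs,(s-E0)@n,np.ones(len(s))];f=np.linalg.lstsq(A_,s[:,2],rcond=None)[0];print(' tilt deg',np.degrees(f[:2]).round(1),(A_[:,1].min(),A_[:,1].max()))
E
```

```text
t 17.175 p [484.7 -52.6 252. ] edge x,y,z -4.6 -196.3 224.0 F [-0.2 -0.   0.2] rot [90.  48.  78.8]
side carton_center [294. 201.] 0.72 [ 637.5 -164.2   25. ] edge 168.2 -276.5 -3.0
side carton_center [230. 276.] 0.69 [527.4 168.1  51.7] edge -2.7 27.3 23.7
 tilt deg [ 0.9 -0.6] (np.float64(-46.52784427829626), np.float64(92.746506233947))
side carton_center [287. 411.] 0.69 [196.2 316.6  24.6] edge -358.1 108.4 -3.4
side longbox_center [367. 177.] 0.61 [ 531.8 -360.1   47.5] edge 106.8 -498.4 19.5
top carton_center [164. 348.] 0.89 [202.1 310.3  23.9] edge -352.2 104.9 -4.1
top carton_center [226. 208.] 0.76 [538.7 155.6  50.4] edge 8.3 18.5 22.4
 tilt deg [-0.   0.2] (np.float64(-49.87339389355965), np.float64(90.13228147446215))
top carton_center [366. 155.] 0.7 [ 665.6 -189.9   23. ] edge 197.0 -289.9 -5.0
top longbox_center [444. 162.] 0.78 [ 628.1 -365.8   48.6] edge 195.3 -479.8 20.6
```

View pics/top12.png

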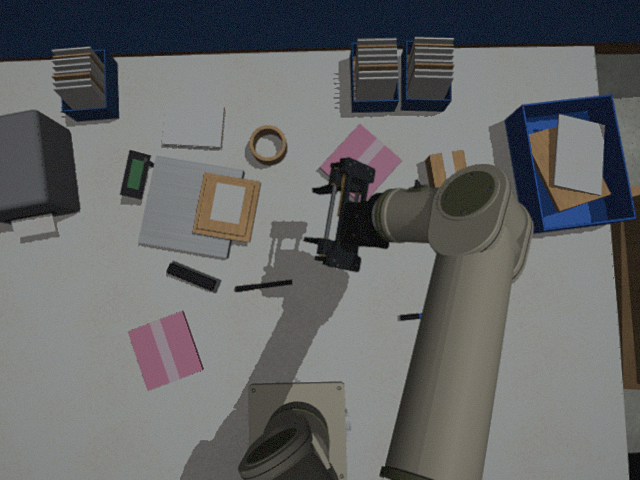

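View pics/side12.png

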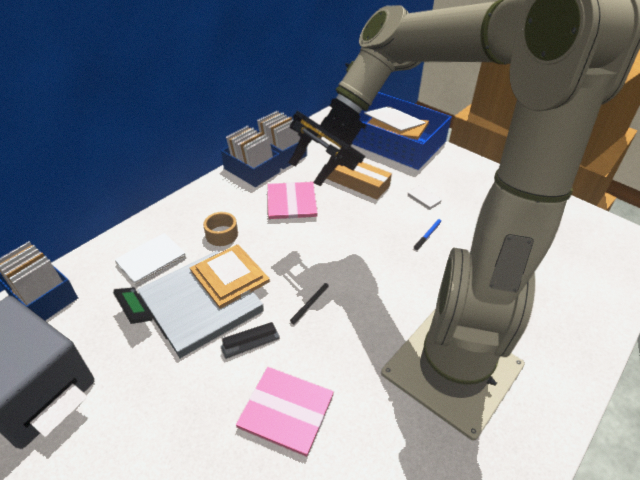

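The carton is flat and label up at top (226,208) and side (230,276). Its centre is about 21 mm in from the edge, and the long box is still at its old place. Handing in.

```bash
python3 - <<'E'
from h import *
print(env.sign_off())
E
```

```text
the job is handed in; nothing more can be done
None
```

The flat carton now lies flat on the scale's platform with its label up, and I've handed the job in after about 17.5 s of the 45 s allowed. `sign_off` gives no verdict, so this rests on my own last checks.

**What I did:** I pushed the carton square against the scale's low side with the open fingers. I lifted its rear lid rim until it stood upright there at about 87°, then tipped it over the edge. The first lift failed: when I eased the push, the carton slipped off the fingers and fell flat. The second try, leaning the tool so the fingers hooked under the rim, worked. The highest force I saw on the tool was about 29 N.

**Last checks:**

| Check | Measured | Required |
|---|---|---|
| Carton tilt | about 1° or less | within 10° |
| Centre in from the edge | about 20–23 mm | 5–160 mm |
| Centre sideways from the edge's middle | within about 10 mm | within 90 mm |
| Underside above the platform | 22–24 mm, so centre about 11 mm up | centre 4–20 mm |

- **Long box:** the arm never touched it, and its visible corners sit where they did at the start.
- **Disagreement:** the network's measured positions for the long box shifted from the first reading. The arm partly hid the box in that last top view, so I relied on the corners instead.
- **Robot:** it ended clear of everything, with the force reading near zero.

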